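Flip the display easel's leg down and hold its frame upright

ROBOT

A 6-joint arm with a two-finger parallel gripper is mounted at the origin on the work surface. World frame = base frame: x ahead of the robot, y to its left, z up, the work surface at z = 0. Lengths are in m, angles in rad, forces in N, time in s.
With the tool pointing down it reaches from about 0.35 to 0.975 m from the base axis. Payload 4.9 kg.
Tool frame: the origin (TCP) lies on the mounting face of the last link; the fingertips stand 173 mm ahead of it and the grasp point (between the pads) lies 155 mm ahead of it; z points along the fingers, y is the line along which they close (so a half turn about z gives the same grasp; the last joint's range is limited). The gripper opens to 85 mm and grips with 20 to 120 N. Pads are 22 mm wide; open, the fingers measure 114 mm over their backs; the gripper's body (76 mm by 85 mm) begins 54 mm behind the grasp point. The pads swing forward as they close: fully open they stand 13 mm farther back than shut.
Start: joints at [-1.235, 0.053, 1.613, -0, 1.476, -0.119], TCP at [0.275, -0.561, 0.405] pointing down, gripper open.
Joint ranges: [-3.01, 3.01], [-1.01, 2.22], [0.06, 2.58], [-1.02, 4.17], [0.09, 2.62], [-3.14, 3.14]. Speed limits (rad/s): [2.57, 2.57, 3.14, 3.14, 3.14, 3.14].

INTERFACE

Orientations are given as a rotation vector (axis times angle).
In Python, from station import monitor, eyes, finish_job gives the robot as it stands. The module is installed in compiled form; this text tells all that it offers.
- The arm moves only by the tool step_arm, never from a script. Its argument "commands" is a list of rows, each a list of 3 entries, a list of its own where there are three numbers: the opening in per cent of the stroke, from 0 (shut) to 100 (fully open), then the shift along the tool's x, y, z in mm, then the turn about the tool's z in degrees. In form: [[hand, [x, y, z], yaw], ...]. A call has 1 to 12 rows; each row is the pose to reach, as a shift and turn from the pose commanded when the call began, along the tool's axes at that moment; what a row does not reach only later rows make up. A row lasts 1/8 s, in which the tool goes at most 62.5 mm and 10.7 degrees, less where a joint would pass 70% of its speed; a pose out of reach is approached as far as the arm can. A call with a gripper value outside its range is refused whole. The fingers move at their own pace and stop on an object; "squeeze" is the grip in N (left out, the last holds). Time passes only in rows, so rows that repeat a pose let the fingers close. It gives the time, the measured TCP pose, the force, the opening and the grip force at its end, in the units of the state.
- monitor.get_obs(): the state, without advancing time (a new reading comes with each control period).
- eyes.get_image(name): name is "side" or "top" or "wrist"; returns the picture (420x560x3 uint8, red, green, blue); there is no depth.
- eyes.camera_info(name): a dict with "camera_matrix" (3x3 intrinsics, pixels), "k1" (the pictures are not rectified: a ray, as slopes to the right and down, at radius r is drawn at 1 + k1 r^2 times it, then the intrinsics apply), "extrinsics" (4x4, takes a point from camera to world coordinates). Camera axes: x right, y down, z forward; pixel columns grow to the right and rows downward; lengths in m; the calibration is good to about 2 mm. A picture is of the moment at which its call begins: read the wrist's pose just before it. camera_info takes no time and is no camera call; for the wrist camera it gives the pose at the moment of the call.
- finish_job(): hands the job in; it is judged then, once.
The state is a dict: "t": time; "q": joint angles; "dq": joint speeds; "effort": joint torques, N m; "tool_pos": TCP position; "tool_rot": TCP orientation; "contact_force": force on the tool from outside, world axes, zero at the start; "wrist_torque": the same for the moment, N m; "opening": finger opening in m; "grip_force": force on a finger pad.
Only numpy, scipy, OpenCV 4.12 (cv2) and the standard library are available. Lean on these libraries where they do the work, as an engineer would, in place of code of your own. Each camera call takes 0.05 s, during which the arm holds its last target. There are 200 camera calls.

TASK

The display easel for the candy apples has tipped forward. With the frame still leaning forward on its rest, flip its side leg up and over centre so that it drops fully down behind; then grip the frame by its top rail, swing it upright and finish while still holding it there by that rail, because it tips forward by itself when it is let go. Do not let the frame fall back, and leave the other things on the counter where they are.

Things in the scene. Friction and masses are not known exactly. Their poses are not given: they have to be found in the camera images.
- easel_hinge (a point): Middle of the frame's hinge line, on the easel's fixed, brushed metal base plate (250 x 350 x 12 mm, its edges 110 mm in front of and 140 mm behind the hinge line). The point lies 30 mm above the counter. Its z is up, its y runs along the hinge towards the side that carries the leg, its x points horizontally to the easel's rear, away from the robot. The base does not move.
- frame (a joint): Lean of the easel's frame about the hinge line, rad: 0 is upright, negative leans forward (towards -x of easel_hinge, to the robot). It starts at rest at its front stop, -0.45, and its rear stop is at 0.10. The frame weighs roughly 0.7 to 1 kg with its weight in front, so it always falls forward when not held; about 0.5 to 2 N at the top rail hold it.
- frame_rail (a point): Middle of the frame's top rail, on the rail's axis: a level round steel tube 14 mm in diameter, 244 mm long along its own y, 220 mm from the hinge line. Below it the frame is open for about 93 mm, down to a white panel; side tubes of 14 mm stand 122 mm to either side. The axes turn with the frame: z points up along the frame, x to its rear, y along the rail towards the leg's side.
- leg_pivot (a point): Pivot of the flip leg, in the leg's mid-plane, 160 mm from the frame's middle along +y (38 mm outside the side tube's axis) and 120 mm from the hinge line along the frame. Axes as frame_rail; the leg turns about y.
- leg (a joint): Angle of the flip leg relative to the frame, rad: 0 is parallel to the frame pointing up, growing as it swings over to the rear and down. Stowed it rests at its stop at -0.20, tilted forward of the frame; fully down is its stop at 2.40. It moves freely: its own weight (about 0.1 kg) drops it back to the front until it is tipped past vertical, and then to the rear.
- leg_foot (a point): Outer end of the flip leg, 155 mm from leg_pivot: a straight steel rod 12 mm in diameter ending in a dark rubber foot 18 mm in diameter and 18 mm long. z points out along the leg. Stowed, it is the highest point of the easel, in front of and beyond the end of the top rail.
- bowl: plum-coloured plastic mixing bowl, 140 mm across, 100 mm high, off to the left; bystander. Origin at the centre of its underside
- cup: white mug, 72 mm across, 75 mm high, standing on the other side of the easel from the leg; bystander. Origin at the centre of its underside
- jar: small amber jar, 56 mm across, 65 mm high, standing on the leg's side of the easel; bystander. Origin at the centre of its underside
- spatula: wooden-handled spatula, 240 mm long, lying flat on the easel's base plate behind the frame; bystander
- scraper: bench scraper, steel blade 75 x 120 mm with a white 14 mm high grip along one edge, lying flat between robot and easel; bystander
- cutter: steel ring cutter, 64 mm across, 35 mm high, standing in front of the easel; bystander. Origin at the centre of its underside

How it is judged:
By the outcome, as a careful person would: the job done as asked, in the order asked, and still so for the second after the job is handed in, while the arm keeps its last pose, push and grip.
It also fails if it takes over 45 s, if anything falls off the work surface, if the arm or the gripper's body presses on something with over 40 N, if the wrist force passes 120 N, or if a joint passes its speed limit or range.

## Working session

There is one attempt and no reset: what is moved stays moved. The work goes in short steps, Python scripts to look and compute and a tool call to move; the robot and the scene stay as the last step left them, time stands still between calls to the robot, and variables do not carry over. Pictures are saved under pics/ and viewed, at most 10 in all, crops included, and the job is handed in when it is done.

Besides the shell and the picture viewer there is one more tool, called by a JSON object that holds its "method" and its "body". step_arm: Moves the arm, as the interface text tells. Its arguments: {"type":"object","properties":{"commands":{"type":"array"},"squeeze":{"type":"number"}},"required":["commands"]}

```bash
mkdir -p pics; python3 - <<'E'
from station import monitor, eyes
import cv2,numpy as np
np.set_printoptions(precision=4,suppress=True)
o=monitor.get_obs(); print(o['t'],o['tool_pos'],o['tool_rot'],o['opening'])
for n in ("side","top"):
    im=eyes.get_image(n); cv2.imwrite(f'pics/{n}0.png',im[:,:,::-1])
    c=eyes.camera_info(n); print(n,c)
E
```

```text
0.0 [ 0.2745 -0.5612  0.4035] [-3.0587 -0.7078  0.0003] 0.08565201683931138
side {'camera_matrix': array([[492.2858,   0.    , 288.323 ],
       [  0.    , 492.2858, 210.9466],
       [  0.    ,   0.    ,   1.    ]]), 'k1': -0.021414684589466812, 'extrinsics': array([[-0.8834, -0.2548,  0.3934,  0.1169],
       [-0.4681,  0.5209, -0.7138,  0.9122],
       [-0.023 , -0.8147, -0.5794,  0.8769],
       [ 0.    ,  0.    ,  0.    ,  1.    ]])}
top {'camera_matrix': array([[465.3253,   0.    , 283.0149],
       [  0.    , 465.3253, 211.8988],
       [  0.    ,   0.    ,   1.    ]]), 'k1': -0.11635183378687888, 'extrinsics': array([[-0.0284, -0.9934,  0.1115,  0.4541],
       [-0.9994,  0.0303,  0.0148,  0.0474],
       [-0.0181, -0.111 , -0.9937,  1.4088],
       [ 0.    ,  0.    ,  0.    ,  1.    ]])}
```

View pics/side0.png

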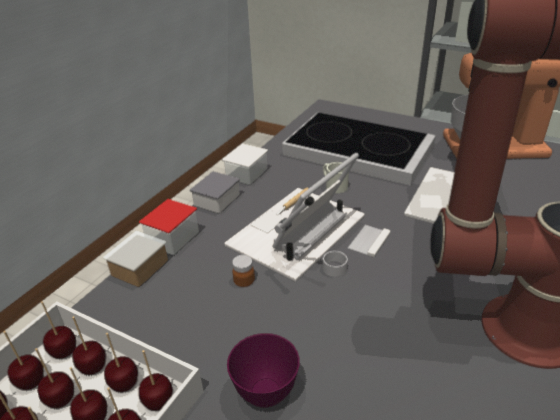

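View pics/top0.png

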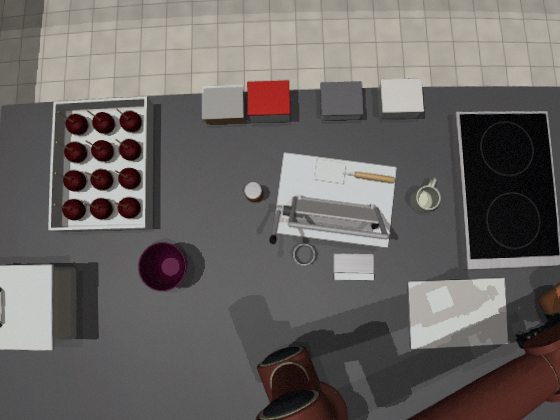

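The easel plate spans about (284,153), (396,167), (387,246) and (276,232) in the top view. The leg foot is near (273,240) and the rail runs from about (283,228) to (390,235). I'll take enlarged crops.

```bash
python3 - <<'E'
import cv2
a=cv2.imread('pics/top0.png')[140:280,235:415]; cv2.imwrite('pics/topc.png',cv2.resize(a,None,fx=4,fy=4,interpolation=cv2.INTER_CUBIC))
a=cv2.imread('pics/side0.png')[145:285,220:400]; cv2.imwrite('pics/sidec.png',cv2.resize(a,None,fx=4,fy=4,interpolation=cv2.INTER_CUBIC))
E
```

```text
(no output)
```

View pics/topc.png

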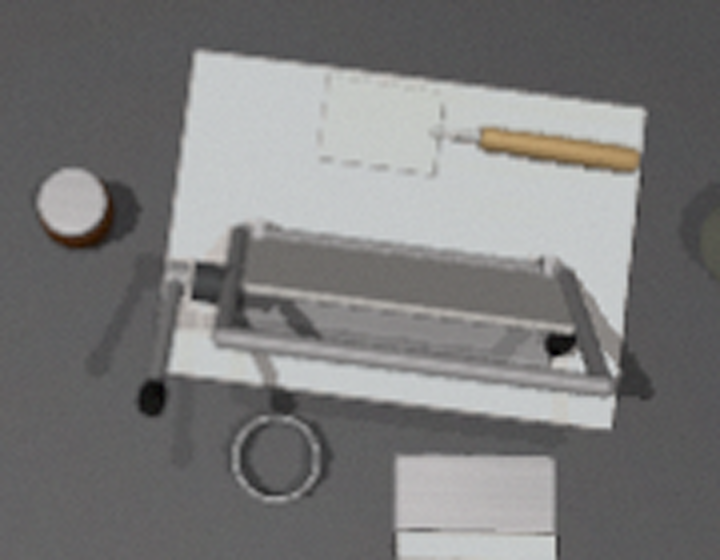

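View pics/sidec.png

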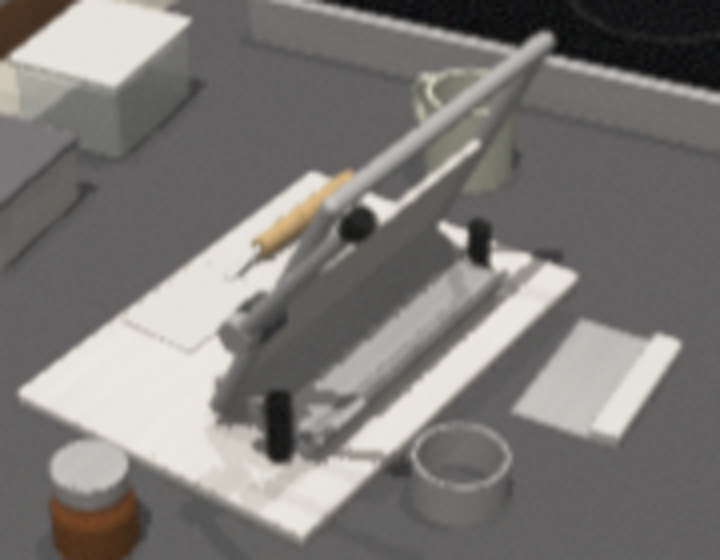

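In the top crop, the plate corners are (195,51), (645,107), (612,428) and (168,375), the rail ends are (218,337) and (612,384), and the foot is at (152,398). In the side crop, the corners are (20,393), (318,172), (578,273) and (300,540), the rail ends are (335,208) and (545,40), and the foot is at (357,225). I'll fit the easel pose jointly to both views.

```bash
cat > h.py <<'E'
import numpy as np, cv2
from scipy.spatial.transform import Rotation as R
from scipy.optimize import least_squares
np.set_printoptions(precision=4,suppress=True)
def proj(c,P):
    E=np.linalg.inv(c['extrinsics']); p=np.atleast_2d(P)@E[:3,:3].T+E[:3,3]
    s=p[:,:2]/p[:,2:]; s=s*(1+c['k1']*(s**2).sum(1,keepdims=True)); K=c['camera_matrix']
    return s*[K[0,0],K[1,1]]+K[:2,2]
def easel(h,fr=-.45,leg=-.2):
    """h=(x,y,yaw): returns fn to world and named points"""
    Rz=R.from_euler('z',h[2]).as_matrix()
    W=lambda p: np.atleast_2d(p)@Rz.T+[h[0],h[1],.03]
    d=lambda a:np.array([np.sin(a),0,np.cos(a)])
    piv=.12*d(fr)+[0,.16,0]; rail=.22*d(fr)
    return W,dict(rail=rail,railL=rail+[0,.122,0],railR=rail-[0,.122,0],piv=piv,foot=piv+.155*d(fr+leg),footmid=piv+.146*d(fr+leg))
E
python3 - <<'E'
from h import *
from station import eyes
ct,cs=eyes.camera_info('top'),eyes.camera_info('side')
cv=lambda a,o:(np.array(a,float)+.5)/4-.5+o
T=cv([(195,51),(645,107),(612,428),(168,375),(218,337),(612,384),(152,398)],[235,140])
S=cv([(20,393),(318,172),(578,273),(300,540),(335,208),(545,40),(357,225)],[220,145])
def f(h,full=False):
    W,p=easel(h); z=-.018
    P=W(np.array([(.14,.175,z),(.14,-.175,z),(-.11,-.175,z),(-.11,.175,z),p['railL'],p['railR'],p['footmid']]))
    return np.vstack([proj(ct,P)-T,proj(cs,P)-S])
r=least_squares(lambda h:f(h).ravel(),[.6,0,0],loss='soft_l1'); print(r.x); print(f(r.x))
W,p=easel(r.x)
for k in p: print(k,W(p[k])[0])
E
```

```text
[ 0.6298 -0.089  -0.1561]
[[-0.0843 -0.1821]
 [ 0.6249 -0.0581]
 [ 0.65    0.8173]
 [-3.9103 -0.4823]
 [ 1.5495  0.4567]
 [-1.8266  0.6615]
 [ 0.5733  0.2602]
 [-1.2257 -0.0656]
 [-2.0293 -0.4274]
 [ 0.3988  0.0589]
 [ 1.0074 -0.8899]
 [-0.7278  0.0485]
 [-0.5257  0.6645]
 [ 0.1457  0.1858]]
rail [ 0.5353 -0.0741  0.2281]
railL [0.5542 0.0464 0.2281]
railR [ 0.5163 -0.1946  0.2281]
piv [0.6031 0.0772 0.1381]
foot [0.5104 0.0918 0.2614]
footmid [0.5158 0.0909 0.2543]
```

The fit is consistent to about 1–2 px. The plan:

1. Approach in front of the leg foot with shut fingers turned so that tool y lies along easel x.
2. Push the leg over.
3. Grip the rail.

{"method": "step_arm", "body": {"commands": [[0,[0,0,-56],0],[0,[456,-516,-56],-55],[0,[456,-516,-56],-55],[0,[456,-516,-56],-55],[0,[456,-516,-56],-55],[0,[456,-516,-56],-55],[0,[456,-516,-56],-55],[0,[456,-516,-56],-55],[0,[456,-516,-56],-55],[0,[456,-516,-56],-55],[0,[456,-516,-56],-55],[0,[456,-516,-56],-55]], "squeeze": 20}}

```text
t: 1.6
tool_pos: [0.4571, 0.1035, 0.4605]
tool_rot: [2.387, 2.042, 0.0]
contact_force: [1.9, -0.4, 0.5]
opening: -0.0003
grip_force: 0.0
```

```bash
cat > st.py <<'E'
from h import *
from station import monitor
H=[.6298,-.089,-.1561]; W,p=easel(H)
def report(targets={}):
    """tip/grasp in easel frame; shift (mm, tool axes) to bring TCP to easel-frame targets"""
    o=monitor.get_obs(); M=R.from_rotvec(o['tool_rot']).as_matrix(); t=np.array(o['tool_pos'])
    Rz=R.from_euler('z',H[2]).as_matrix()
    print('t',round(o['t'],2),'tcp easel',Rz.T@(t-[H[0],H[1],0]),'tool x,y,z in easel',(Rz.T@M).T.ravel(),'F',np.array(o['contact_force']),'open',o['opening'],'grip',o['grip_force'])
    for k,v in targets.items():
        w=Rz@np.array(v)+[H[0],H[1],0]; print(k,1000*M.T@(w-t))
E
python3 -c "
from st import *
report({'pre':[-.2,.163,.418]})"
```

```text
t 1.6 tcp easel [-0.2005  0.1633  0.4605] tool x,y,z in easel [-0.0004  1.     -0.0002  1.      0.0004  0.0004  0.0004 -0.0002 -1.    ] F [ 1.8768 -0.4007  0.4756] open -0.00026773722574483015 grip 0.0
pre [-0.3359  0.5133 42.4934]
```

{"method": "step_arm", "body": {"commands": [[0,[0,0,21],0],[0,[0,0,42],0],[0,[0,0,42],0],[0,[0,12,42],0],[0,[0,20,42],0],[0,[0,28,42],0],[0,[0,36,42],0],[0,[0,44,42],0],[0,[0,52,42],0],[0,[0,60,42],0],[0,[0,68,42],0],[0,[0,76,42],0]]}}

```text
t: 3.1
tool_pos: [0.5328, 0.0894, 0.4185]
tool_rot: [-2.388, -2.041, 0.0]
contact_force: [-3.4, 0.1, 7.3]
opening: 0.0
grip_force: 4.4
```

```bash
python3 - <<'E'
from st import *
from station import eyes
report()
im=eyes.get_image('side')[100:260,200:400,::-1]; cv2.imwrite('pics/push1.png',cv2.resize(im,None,fx=3.7,fy=3.7,interpolation=cv2.INTER_CUBIC))
E
```

```text
t 3.1 tcp easel [-0.1235  0.1612  0.4185] tool x,y,z in easel [-0.      1.     -0.      1.      0.     -0.0004 -0.0004 -0.     -1.    ] F [-3.3681  0.0721  7.3482] open 1.1163648813892479e-05 grip 4.417544491589069
```

View pics/push1.png

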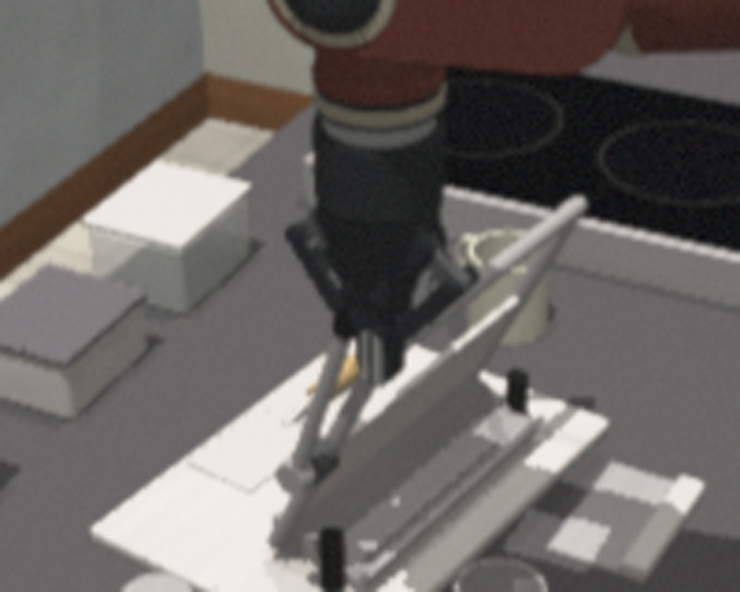

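The leg is partly up, and its foot is wedged under the spread finger linkage near (345,325), giving 7 N upward. The rail end at (580,203) hasn't moved. I'll back off a little, rise 20 mm and push on.

{"method": "step_arm", "body": {"commands": [[0,[0,-6,0],0],[0,[0,-6,-10],0],[0,[0,-6,-20],0],[0,[0,-6,-20],0],[0,[0,4,-20],0],[0,[0,12,-20],0],[0,[0,20,-20],0],[0,[0,20,-20],0]]}}

```text
t: 4.15
tool_pos: [0.5527, 0.0862, 0.4382]
tool_rot: [-2.388, -2.041, 0.001]
contact_force: [-0.6, -0.3, -0.9]
opening: -0.0002
grip_force: 0.0
```

```bash
python3 - <<'E'
from st import *
report()
E
```

```text
t 4.15 tcp easel [-0.1034  0.1611  0.4382] tool x,y,z in easel [ 0.0003  1.     -0.0002  1.     -0.0003 -0.0007 -0.0007 -0.0002 -1.    ] F [-0.5619 -0.2775 -0.8924] open -0.00016366372736459906 grip 0.019749256898649037
```

{"method": "step_arm", "body": {"commands": [[0,[0,8,0],0],[0,[0,16,0],0],[0,[0,24,0],0],[0,[0,32,0],0],[0,[0,40,0],0],[0,[0,48,0],0],[0,[0,56,0],0],[0,[0,64,0],0],[0,[0,70,0],0],[0,[0,70,0],0],[0,[0,70,0],0],[0,[0,70,0],0]]}}

```text
t: 5.65
tool_pos: [0.621, 0.0756, 0.4388]
tool_rot: [2.388, 2.042, 0.0]
contact_force: [-0.2, -0.1, 0.6]
opening: 0.0
grip_force: 0.0
```

```bash
python3 - <<'E'
from st import *
from station import eyes
report()
im=eyes.get_image('side')[100:260,200:400,::-1]; cv2.imwrite('pics/push2.png',cv2.resize(im,None,fx=3.7,fy=3.7,interpolation=cv2.INTER_CUBIC))
E
```

```text
t 5.65 tcp easel [-0.0342  0.1612  0.4388] tool x,y,z in easel [-0.0001  1.      0.      1.      0.0001  0.      0.      0.     -1.    ] F [-0.194  -0.0918  0.6242] open 2.5957064741242826e-06 grip 0.0
```

View pics/push2.png

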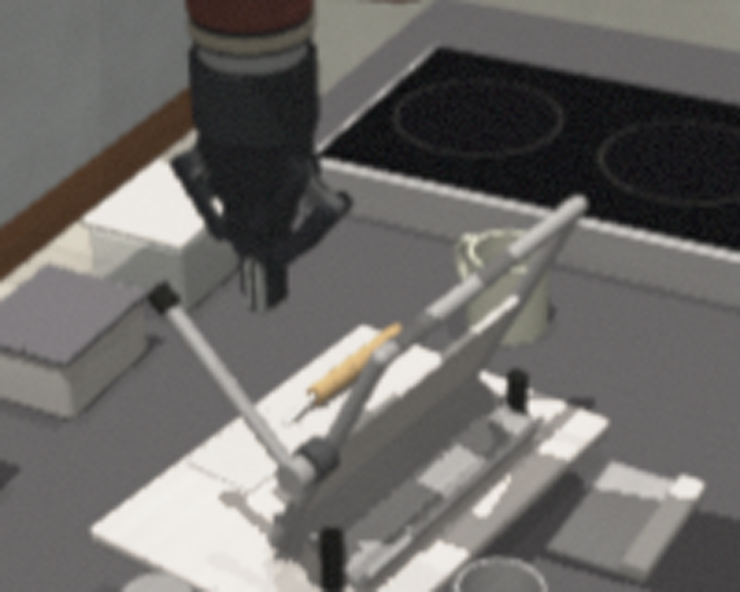

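The leg is past centre with its foot at (163,297), and it appears to be falling freely to the rear. I'll rise, move over the rail's middle and open the fingers.

{"method": "step_arm", "body": {"commands": [[0,[0,0,-60],0],[100,[-50,-30,-60],0],[100,[-100,-62,-60],0],[100,[-161,-62,-60],0],[100,[-161,-62,-60],0],[100,[-161,-62,-60],0],[100,[-161,-62,-60],0]]}}

```text
t: 6.58
tool_pos: [0.5352, -0.0728, 0.4987]
tool_rot: [-2.386, -2.043, -0.0]
contact_force: [-0.0, -0.4, -0.6]
opening: 0.0853
grip_force: 0.0
```

```bash
python3 - <<'E'
from st import *
from station import eyes
report({'grasp':[-.0957,0,.383]})
im=eyes.get_image('side')[100:260,200:400,::-1]; cv2.imwrite('pics/leg.png',cv2.resize(im,None,fx=3.7,fy=3.7,interpolation=cv2.INTER_CUBIC))
W,q=easel(H,-.45,2.4); c=eyes.camera_info('side'); print([((proj(c,W(q[k]))[0]-[200,100]+.5)*3.7-.5) for k in ('footmid','railL','railR','rail')])
E
```

```text
t 6.58 tcp easel [-0.0959  0.0013  0.4987] tool x,y,z in easel [-0.0018  1.      0.0003  1.      0.0018 -0.0001 -0.0001  0.0003 -1.    ] F [-0.0086 -0.3795 -0.5585] open 0.08525147547077715 grip 0.0
grasp [ -1.3337   0.2286 115.6998]
[array([149.6949, 470.0946]), array([381.1478, 359.0264]), array([576.1401, 205.908 ]), array([484.8452, 277.5966])]
```

View pics/leg.png

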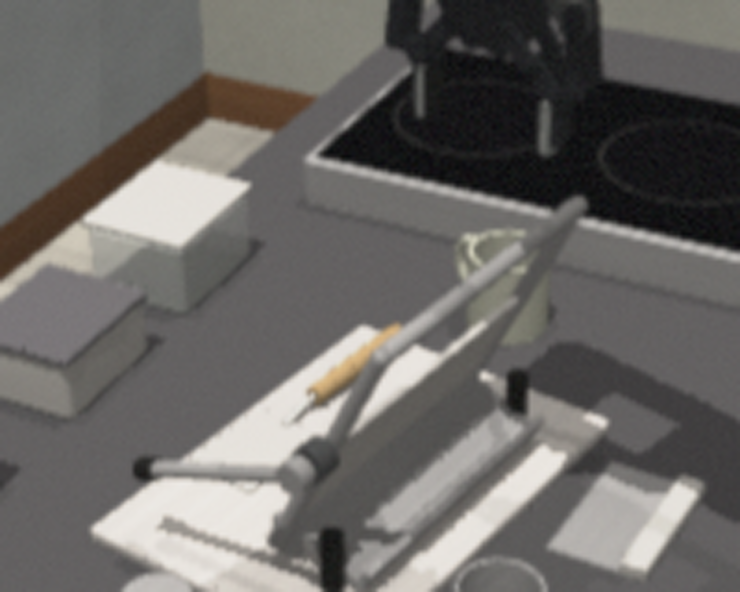

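The leg is fully down: its foot is at (147,467) against a predicted (150,470). Next I descend over the rail and grip it.

{"method": "step_arm", "body": {"commands": [[100,[-1,0,40],0],[100,[-1,0,80],0],[100,[-1,0,100],0],[100,[-1,0,114],0],[100,[-1,0,114],0],[40,[-1,0,114],0],[0,[-1,0,114],0],[0,[-1,0,114],0],[0,[-1,0,114],0],[0,[-1,0,114],0]], "squeeze": 30}}

```text
t: 7.88
tool_pos: [0.5349, -0.0749, 0.3852]
tool_rot: [2.387, 2.041, 0.001]
contact_force: [0.4, -0.1, 1.6]
opening: 0.0128
grip_force: 29.2
```

```bash
python3 - <<'E'
from st import *
report()
E
```

```text
t 7.88 tcp easel [-0.0959 -0.0009  0.3852] tool x,y,z in easel [ 0.0001  1.     -0.0001  1.     -0.0001  0.001   0.001  -0.0001 -1.    ] F [ 0.4171 -0.1045  1.6225] open 0.012770865246266907 grip 29.23215240240097
```

{"method": "step_arm", "body": {"commands": [[0,[0,10,-4.5],0],[0,[0,20.3,-8.6],0],[0,[0,30.7,-12.1],0],[0,[0,41.3,-15.1],0],[0,[0,52,-17.5],0],[0,[0,62.8,-19.4],0],[0,[0,73.7,-20.8],0],[0,[0,84.7,-21.6],0],[0,[0,91,-21.8],0],[0,[0,95.7,-21.9],0],[0,[0,95.7,-21.9],0],[0,[0,95.7,-21.9],0]]}}

```text
t: 9.38
tool_pos: [0.6293, -0.0899, 0.4063]
tool_rot: [2.387, 2.041, -0.0]
contact_force: [-0.5, -4.6, 1.0]
opening: 0.0129
grip_force: 31.3
```

```bash
python3 - <<'E'
from st import *
from station import eyes
report()
im=eyes.get_image('side')[100:260,200:400,::-1]; cv2.imwrite('pics/up.png',cv2.resize(im,None,fx=3.7,fy=3.7,interpolation=cv2.INTER_CUBIC))
c=eyes.camera_info('side')
for a in (-.05,0,.05):
    W,q=easel(H,a,2.4); print(a,[((proj(c,W(q[k]))[0]-[200,100]+.5)*3.7-.5) for k in ('footmid','railL','railR','rail')])
E
```

```text
t 9.38 tcp easel [-0.0004 -0.001   0.4063] tool x,y,z in easel [ 0.0001  1.     -0.0005  1.     -0.0001  0.0005  0.0005 -0.0005 -1.    ] F [-0.5218 -4.5611  1.0163] open 0.012864075800109695 grip 31.342177391052246
-0.05 [array([138.9759, 502.9399]), array([275.8842, 290.6   ]), array([478.8765, 148.8102]), array([383.6677, 215.2978])]
0 [array([138.7816, 507.8034]), array([262.7724, 285.2553]), array([466.4903, 144.6387]), array([370.9124, 210.5946])]
0.05 [array([138.8405, 512.7961]), array([249.817 , 280.6691]), array([454.1883, 141.1611]), array([358.2735, 206.6163])]
```

View pics/up.png

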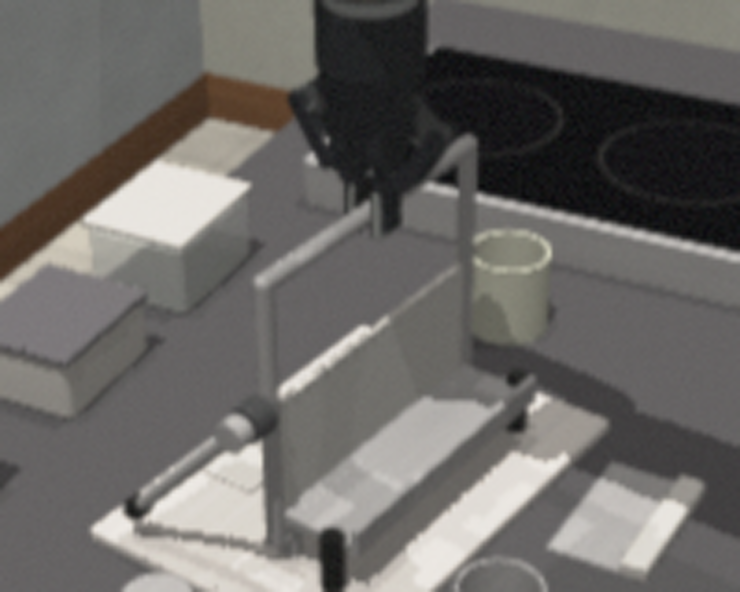

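The frame is upright: the rail's left end is at (263,281) against a predicted (263,285), and the right end at (468,142) against (466,145). The leg is fully down, with its foot at (137,503), and the fingers still hold the rail at 31 N. I'm handing it in.

```bash
python3 -c "
from station import finish_job
print(finish_job())"
```

```text
the job is handed in; nothing more can be done
None
```

The leg is flipped fully down behind and the frame is upright within about 0.02 rad, still gripped by its top rail, and I handed the job in at about 9.4 s; nothing else was touched as far as I saw, though I took no final overhead picture to check the bystanders.

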